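# Clear and load the sprung lens jig

### The arm

A 7-joint arm with a two-finger parallel gripper is mounted at the origin on the work surface. World frame = base frame: x ahead of the robot, y to its left, z up, the work surface at z = 0. Lengths are in m, angles in rad, forces in N, time in s.
With the tool pointing down it reaches from about 0.4 to 0.875 m from the base axis. Payload 19.3 kg.
Tool frame: the origin (TCP) lies between the finger pads; the fingertips stand bot.tcp_to_tips ahead of it and the grasp point (between the pads) lies 3 mm ahead of it (bot.tcp_to_tips is the distance from the TCP to the fingertips, in m); x points along the fingers, y is the direction in which the jaws open and shut, and the axes are right-handed (so a half turn about x gives the same grasp; the last joint's range is limited). The gripper opens to 85 mm and grips with 20 to 120 N. Pads are 22 mm wide; open, the fingers measure 114 mm over their backs; the gripper's body (76 mm by 85 mm) begins 54 mm behind the grasp point. The pads swing forward as they close: fully open they stand 13 mm farther back than shut.
Start: joints at [-1.198, 0.521, -0.036, 1.599, 0.021, 1.021, -0.113], TCP at [0.268, 0.565, 0.253] pointing down, gripper open.
Joint ranges: [-2.91, 2.91], [-0.3, 2.13], [-1.5, 1.42], [0.17, 2.43], [-1.26, 4.41], [0.16, 1.93], [-2.52, 2.52]. Speed limits (rad/s): [1.89, 1.89, 2.39, 2.39, 3.01, 3.01, 3.01].

### API

Orientations are given as [roll, pitch, yaw] about the fixed x, y, z axes, in that order (R = Rz(yaw) Ry(pitch) Rx(roll)).
In Python, from workcell import bot, eyes gives the robot as it stands. The module is installed in compiled form; this text tells all that it offers.
- The arm moves only by the tool step_arm, never from a script. Its argument "targets" is a list that holds one entry, the list of rows, each a list of 7 numbers: the shift along the tool's x, y, z in cm, then the turn, a rotation vector about the tool's x, y, z in rad, then the opening, from 0 (shut) to 1 (fully open). A call has 1 to 10 rows; each row is the pose to reach, as a shift and turn from the pose measured when the call began, along the tool's axes at that moment; what a row does not reach only later rows make up. A row lasts 1/10 s, in which the tool goes at most 50 mm and 8.59 degrees, less where a joint would pass 70% of its speed; a pose out of reach is approached as far as the arm can. A call with a gripper value outside its range is refused whole. The fingers move at their own pace and stop on an object; "grip_force" is the grip in N (left out, the last holds). Time passes only in rows, so rows that repeat a pose let the fingers close. It gives the time, the measured TCP pose, the force and the opening at its end, in the units of the state.
- bot.observe(): the state, without advancing time (a new reading comes with each control period).
- eyes.grab_frame(name): name is "scene" or "top" or "wrist"; returns the picture (400x640x3 uint8, red, green, blue); there is no depth.
- eyes.get_calibration(name): a dict with "fx", "fy", "cx", "cy" (pixels), "k1" (the pictures are not rectified: a ray, as slopes to the right and down, at radius r is drawn at 1 + k1 r^2 times it, then the intrinsics apply), "camera_from_world" (4x4, takes a point from world to camera coordinates); the wrist camera has in their place "hand_eye" (4x4, takes a point from camera to tool coordinates, whose origin is the TCP and whose axes are the tool frame's). Camera axes: x right, y down, z forward; pixel columns grow to the right and rows downward; lengths in m; the calibration is good to about 2 mm. A picture is of the moment at which its call begins: read the wrist's pose just before it. get_calibration takes no time and is no camera call.
- bot.job_done(): hands the job in, once; it reports no verdict.
The state is a dict: "clock": time; "qpos": joint angles; "qd": joint speeds; "joint_efforts": joint torques, N m; "position": TCP position; "tool_rot": TCP orientation; "force": force on the tool from outside, world axes, zero at the start; "moment": the same for the moment, N m; "grip_width": finger opening in m.
Only numpy, scipy, OpenCV 4.12 (cv2) and the standard library are available. Lean on these libraries where they do the work, as an engineer would, in place of code of your own. Each camera call takes 0.05 s, during which the arm holds its last target.

### The job

Lift the dust cover straight off the lens jig and nest it squarely over the identical spare cover standing on the table, let go of it, and then lay the lens barrel centred lengthwise in the jig's V-shaped cradle so that it rests on both flanks. Finish by holding the barrel pressed down, not too hard, so that the sprung cradle stays well past the middle of its travel: the job ends while you are still pressing. Leave the coaster, the drive faceplate and the fan shroud where they are.

Things in the scene. Friction and masses are not known exactly. Their poses are not given: they have to be found in the camera images.
- jig: Lens jig, fixed: a dark steel base plate 110 x 84 x 10 mm lying on the table; origin at the centre of its underside, x along its long side (the direction of the V groove), z up. The sprung V cradle stands on its centre, hidden under the dust cover at the start.
- seat (a point): Where the barrel's centre lies when fully seated in the sprung steel V cradle: at the groove's mid-length, 49.2 mm above the table with the cradle up (it goes down with it); x along the groove. 90 degree V open upwards, 36 mm long, vertex 21.2 mm and upper edges 9.2 mm below this point; cradle at most 28 mm wide, a little less than the barrel, on a thin stem above the plate.
- cradle (a joint): Downward travel of the sprung V cradle, in m: 0 up, 0.008 at the lower stop. The bare barrel hardly moves it (under 1 mm); a further push of about 9 to 10 N on the seated barrel takes it to the stop, about 5 N half-way.
- cover_center (a point): Centre, half-way up, of the grey plastic dust cover that stands mouth down on the jig's plate over the cradle: a tapered cup 52 mm high, 70 mm outer diameter at the mouth (below), 48 mm at the closed flat end (above), wall 2.5 mm; z up. Its mouth is 26 mm below this point.
- spare_center (a point): Centre, half-way up, of the identical spare cover, standing mouth down on the table. A cover nested over it comes to rest 10 to 20 mm higher than it.
- rest: Low fixed rest for the barrel, 50 x 24 mm, 15 mm high: wooden base with two steel rails along its x; origin at the centre of its underside. It is narrower than the barrel, so that fingers pass down both sides.
- lens_center (a point): Centre of the lens barrel, a plain aluminium cylinder of 30 mm diameter and 70 mm length with glass at both ends and a black ring near each end, about 0.14 kg; x along its axis. It lies on the rest at the start, its axis 27.6 mm above the table. Either end may point either way.
- coaster: Round yellow coaster, 96 mm diameter, 8 mm thick, loose, a bystander; origin at the centre of its underside.
- faceplate: Bright metal drive faceplate with a slot, 42 x 148 x 5 mm, lying loose, a bystander; origin at the centre of its underside.
- shroud: Square grey plastic fan shroud, 120 x 120 x 25 mm, lying loose, a bystander; origin at the centre of its underside.
Not all that is in view belongs to the job. Leave any red or turquoise look-alike of the part that bears lens_center alone.

How it is judged:
On the way, in this order (a step that is already met when the one before it is completed fails the run):
1. the dust cover is nested squarely over the spare cover and let go (horizontal distance between cover_center and spare_center below 0.005 m and z of cover_center in the frame of spare_center between 0.002 and 0.025 m and angle between each of cover_center, spare_center's own z axis and vertical below 0.1 rad and height (world z) of spare_center below 0.03 m and contact force between the fingers and cover below 0.1 N), for 0.2 s.
2. the lens barrel lies in the V, on both flanks, along the groove and centred (contact force between lens and flank_left above 0.2 N and contact force between lens and flank_right above 0.2 N and angle between the x axis of lens_center and the x axis of seat, either way round below 0.08 rad and distance between lens_center and seat below 0.012 m), for 0.2 s.
At the end, for the whole second after the job is handed in: Robot still presses the barrel (over 2 N), each flank carries over 2 N, cradle over 4.5 of its 8 mm down; barrel along the groove within 0.06 rad, centre within 12 mm of the seat, at most 2 mm above it. Cover nested upright on the spare (5 mm sideways, 2 to 25 mm higher), which stands on the table (contact force between lens and flank_left above 2 N and contact force between lens and flank_right above 2 N and value of joint cradle above 0.0045 m and contact force between any of the fingers, the arm and lens above 2 N and angle between the x axis of lens_center and the x axis of seat, either way round below 0.06 rad and distance between lens_center and seat below 0.012 m and z of lens_center in the frame of seat below 0.002 m and linear speed of lens below 0.02 m/s and horizontal distance between cover_center and spare_center below 0.005 m and z of cover_center in the frame of spare_center between 0.002 and 0.025 m and angle between cover_center's own z axis and vertical below 0.1 rad and height (world z) of spare_center below 0.03 m); the arm keeps its last pose, push and grip.
It fails at once if the barrel is pressed too hard onto a flank (over 40 N) (contact force between lens and flank_left above 40 N or contact force between lens and flank_right above 40 N).
It fails at once if a bystander is moved by more than 20 mm (distance of any of coaster, faceplate, shroud from where it was at the start of the episode above 0.02 m).
It also fails if it takes over 54 s, if anything falls off the work surface, if the arm or the gripper's body presses on something with over 40 N, if the wrist force passes 120 N, or if a joint passes its speed limit or range.

## Working session

There is one attempt and no reset: what is moved stays moved. The work goes in short steps, Python scripts to look and compute and a tool call to move; the robot and the scene stay as the last step left them, time stands still between calls to the robot, and variables do not carry over. Pictures are saved under pics/ and viewed, and the job is handed in when it is done.

Besides the shell and the picture viewer there is one more tool, called after ">>>" as a command line: name --argument value ..., lists and objects as JSON in quotes. step_arm: Moves the arm, as the interface text tells. Its arguments: {"type":"object","properties":{"targets":{"type":"array","items":{"type":"array","items":{"type":"array","items":{"type":"number"}}}},"grip_force":{"type":"number"}},"required":["targets"]}

```bash
mkdir -p pics; ls; python3 - <<'E'
from workcell import bot, eyes
import cv2, numpy as np
print(bot.tcp_to_tips)
o=bot.observe()
for k,v in o.items(): print(k,np.round(v,4))
for n in ("scene","top","wrist"):
    c=eyes.get_calibration(n); print(n,{k:np.round(v,4).tolist() for k,v in c.items()})
for n in ("scene","top"):
    cv2.imwrite(f"pics/{n}0.png",eyes.grab_frame(n)[:,:,::-1])
E
```

```text
pics
0.022
clock 0.0
qpos [-1.1982  0.522  -0.0363  1.6     0.0212  1.0211 -0.1128]
qd [ 0.0003  0.0008 -0.0009  0.001   0.0003  0.002   0.0016]
joint_efforts [ 8.00000e-04 -9.27125e+01  1.98030e+00 -3.69932e+01  1.79000e-02
  8.30000e-03  0.00000e+00]
position [0.2677 0.5644 0.2527]
tool_rot [-1.477   1.5697 -1.9198]
force [-0.2396  0.3258 -0.1762]
moment [-0.0082 -0.0321 -0.0227]
grip_width 0.0854
scene {'fx': 498.1192, 'fy': 498.1192, 'cx': 318.2981, 'cy': 195.6918, 'k1': -0.0079, 'camera_from_world': [[0.491, 0.8711, 0.0129, -0.2969], [0.5118, -0.2765, -0.8134, -0.2546], [-0.7049, 0.4059, -0.5816, 1.5357], [0.0, 0.0, 0.0, 1.0]]}
top {'fx': 421.5455, 'fy': 421.5455, 'cx': 319.4399, 'cy': 203.3333, 'k1': 0.0033, 'camera_from_world': [[0.0201, -0.9998, -0.0, 0.0323], [-0.9906, -0.0199, -0.1356, 0.6103], [0.1356, 0.0028, -0.9908, 0.859], [0.0, 0.0, 0.0, 1.0]]}
wrist {'fx': 296.1974, 'fy': 296.1974, 'cx': 315.6984, 'cy': 197.935, 'k1': -0.0127, 'hand_eye': [[0.0014, -0.2934, 0.956, -0.1203], [1.0, 0.0025, -0.0007, -0.0], [-0.0022, 0.956, 0.2934, -0.074], [0.0, 0.0, 0.0, 1.0]]}
```

View pics/scene0.png

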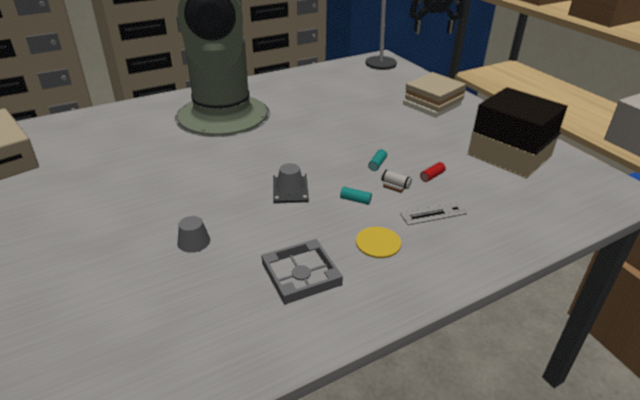

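View pics/top0.png

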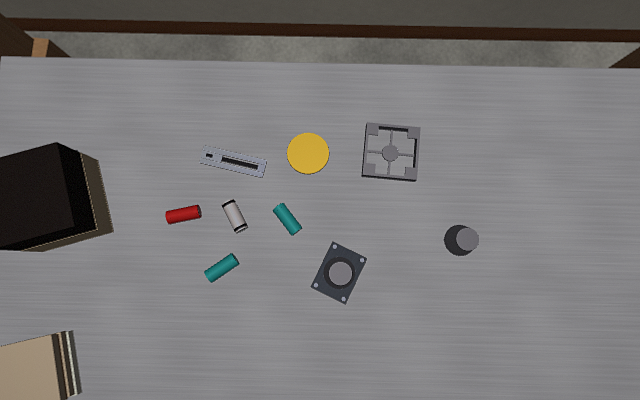

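The two pictures show these objects (top-view pixels):
- The jig with the dust cover is at (340,273), and the spare cover at (461,240).
- The aluminium barrel is at (234,216). It is grey-white with black end rings and lies on the wooden rest.
- The look-alikes are red at (183,214) and turquoise at (287,219) and (222,268).

The grey one fits "plain aluminium". I'll confirm it in crops.

```bash
cat > h.py <<'E'
import numpy as np, cv2
from scipy.spatial.transform import Rotation as R
from workcell import bot, eyes
def cam(name,obs=None):
    c=eyes.get_calibration(name)
    if name=="wrist":
        o=obs; T=np.eye(4); T[:3,:3]=R.from_euler('xyz',o['tool_rot']).as_matrix(); T[:3,3]=o['position']
        W=T@np.array(c['hand_eye'])
    else: W=np.linalg.inv(np.array(c['camera_from_world']))
    return c,W
def ray(name,uv,obs=None):
    c,W=cam(name,obs); uv=np.atleast_2d(np.array(uv,float))
    d=np.c_[(uv[:,0]-c['cx'])/c['fx'],(uv[:,1]-c['cy'])/c['fy']]
    s=d.copy()
    for _ in range(10): s=d/(1+c['k1']*(s**2).sum(1,keepdims=True))
    D=np.c_[s,np.ones(len(s))]@W[:3,:3].T
    return W[:3,3],D
def onplane(name,uv,z,obs=None):
    o,D=ray(name,uv,obs); t=(z-o[2])/D[:,2]; return o+D*t[:,None]
def proj(name,P,obs=None):
    c,W=cam(name,obs); P=np.atleast_2d(P); q=np.linalg.inv(W)
    X=P@q[:3,:3].T+q[:3,3]; s=X[:,:2]/X[:,2:]; s=s*(1+c['k1']*(s**2).sum(1,keepdims=True))
    return np.c_[s[:,0]*c['fx']+c['cx'],s[:,1]*c['fy']+c['cy']]
E
python3 - <<'E'
import cv2,numpy as np
from h import *
t=cv2.imread('pics/top0.png'); s=cv2.imread('pics/scene0.png')
f=lambda im,x,y,w,h,k:cv2.resize(im[y:y+h,x:x+w],None,fx=k,fy=k,interpolation=cv2.INTER_CUBIC)
a=f(t,200,190,100,60,4); b=f(t,300,230,100,80,4); c=f(t,430,210,100,60,4);d=f(s,330,140,100,75,4)
out=np.vstack([np.hstack([a,c]),np.hstack([b[:300],d])]); cv2.imwrite('pics/crop0.png',out)
print(onplane('top',[[341,273]],.062),onplane('top',[[466,238.5]],.052),onplane('top',[[234,216]],.0276))
E
```

```text
[[ 0.46415177 -0.00235101  0.062     ]] [[ 0.54022846 -0.26267888  0.052     ]] [[0.58012565 0.22863271 0.0276    ]]
```

View pics/crop0.png

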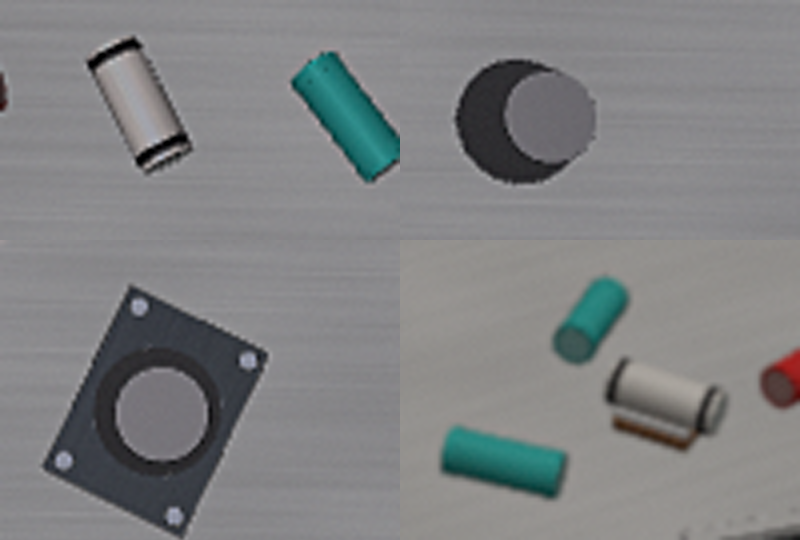

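The crop confirms it: the barrel at (234,216) is aluminium grey with black rings on a wooden rest, and the look-alikes are coloured. Next I'll measure positions.

```bash
python3 - <<'E'
from h import *
t=cv2.imread('pics/top0.png'); g=cv2.cvtColor(t,cv2.COLOR_BGR2GRAY); hsv=cv2.cvtColor(t,cv2.COLOR_BGR2HSV)
def blob(m,seed):
    n,l,st,c=cv2.connectedComponentsWithStats(m.astype(np.uint8)); i=l[seed[1],seed[0]]; return (l==i)&(i>0),c[i],st[i]
print(t[273,341],t[240,450],t[238,468],t[290,325],t[216,234],t[233,240])
# cover discs
for seed,z in (((341,273),.062),((468,239),.052)):
    w=np.zeros(g.shape,bool); r=40; w[seed[1]-r:seed[1]+r,seed[0]-r:seed[0]+r]=1
    if z==.062:
        m,c,st=blob((g>75)&w,seed)
    else:
        # circle by edge: dark body union + disc; hough
        m=None
        crop=cv2.resize(g[200:280,420:510],None,fx=4,fy=4,interpolation=cv2.INTER_CUBIC)
        ci=cv2.HoughCircles(crop,cv2.HOUGH_GRADIENT,1,10,param1=60,param2=12,minRadius=36,maxRadius=56); print(ci)
        c=None
    if c is not None: print(c,st,onplane('top',c,z))
# dark body of spare
w=np.zeros(g.shape,bool); w[200:280,430:500]=1
m,c,st=blob((g<75)&w,(450,240)); print('spare dark',c,st)
cn,_=cv2.findContours(m.astype(np.uint8),0,1); 
e=max(cn,key=len)[:,0,:]; left=e[e[:,0]<c[0]]; 
# circle through outer boundary of mouth: points left
A=np.c_[2*left,np.ones(len(left))]; s=np.linalg.lstsq(A,(left**2).sum(1),rcond=None)[0]; print('mouth circ',s[:2],np.sqrt(s[2]+s[0]**2+s[1]**2), onplane('top',s[:2],0))
# plate
w=np.zeros(g.shape,bool); w[235:310,300:375]=1
m=((hsv[:,:,1]>30)|(g<75))&w
cn,_=cv2.findContours(m.astype(np.uint8),0,2); e=max(cn,key=cv2.contourArea); rc=cv2.minAreaRect(e); print(rc)
P=onplane('top',cv2.boxPoints(rc),.010); print(P)
print(P.mean(0),np.linalg.norm(np.diff(P,axis=0),axis=1)); d=np.diff(P,axis=0); print(np.degrees(np.arctan2(d[:,1],d[:,0])))
# barrel
w=np.zeros(g.shape,bool); w[190:245,210:260]=1
bg=cv2.medianBlur(g,3)
m=((g>160)|(g<80))&w; m=cv2.morphologyEx(m.astype(np.uint8),cv2.MORPH_CLOSE,np.ones((5,5)))
cn,_=cv2.findContours(m,0,2); e=max(cn,key=cv2.contourArea); rc=cv2.minAreaRect(e); print('barrel',rc)
P=onplane('top',cv2.boxPoints(rc),.0276); d=np.diff(P,axis=0);print(P.mean(0),np.linalg.norm(d,axis=1),np.degrees(np.arctan2(d[:,1],d[:,0])))
# bystanders
for n,uv in (('coaster',(308,153)),('face',(234,161)),('shroud',(391,152))): print(n,onplane('top',uv,.005))
E
```

```text
[120 115 119] [47 44 46] [109 104 107] [70 62 59] [170 164 163] [146 144 144]
[339.97668998 273.02097902] [329 262  23  23 429] [[ 4.64067352e-01 -2.63475774e-04  6.20000000e-02]]
[[[190.5 156.5  45. ]
  [152.5 153.5  54.3]
  [181.5 161.5  54.3]
  [200.5 156.5  55.4]
  [194.5 146.5  55.4]
  [184.5 148.5  37.4]
  [141.5 146.5  41.1]
  [136.5 156.5  41. ]
  [190.5 166.5  36.6]]]
spare dark [454.18427518 240.72481572] [444 225  28  31 407]
mouth circ [459.14675864 239.67638306] 14.872681217979588 [[ 0.54043757 -0.26545905  0.        ]]
((338.60003662109375, 272.3000183105469), (38.9075813293457, 50.087921142578125), 26.56505012512207)
[[ 0.43378759  0.06138713  0.01      ]
 [ 0.53094585  0.01468527  0.01      ]
 [ 0.49478479 -0.06150772  0.01      ]
 [ 0.39867726 -0.01398427  0.01      ]]
[4.64548874e-01 1.45103118e-04 1.00000000e-02] [0.10779978 0.08433856 0.10721537]
[ -25.67258251 -115.38893288  153.68843271]
barrel ((234.30003356933594, 215.10003662109375), (33.541019439697266, 13.86362075805664), 63.43495178222656)
[0.58225547 0.22814907 0.0276    ] [0.02980154 0.07369153 0.02951654] [ -61.68493111 -151.27853982  118.02416945]
coaster [[0.72885402 0.07286069 0.005     ]]
face [[0.70698137 0.23921229 0.005     ]]
shroud [[ 0.73494032 -0.1147273   0.005     ]]
```

```bash
cat >> h.py <<'E'
def plan(pos,jawdeg=None):
    """shift (cm) & rotvec to reach TCP pos, tool x straight down, jaw(y) axis at world yaw jawdeg (nearest half turn)"""
    o=bot.observe(); Rc=R.from_euler('xyz',o['tool_rot']); M=Rc.as_matrix()
    cur=np.degrees(np.arctan2(M[1,1],M[0,1]))
    best=None
    for k in ([jawdeg,jawdeg+180] if jawdeg is not None else [cur]):
        y=np.array([np.cos(np.radians(k)),np.sin(np.radians(k)),0]); x=np.array([0,0,-1.]); z=np.cross(x,y)
        rv=(Rc.inv()*R.from_matrix(np.c_[x,y,z])).as_rotvec()
        q7=o['qpos'][6]
        print('t',round(o['clock'],2),'jaw',round(cur,1),'->',k,'shift cm',np.round(M.T@(np.array(pos)-o['position'])*100,2),'rv',np.round(rv,3),'q',np.round(o['qpos'],2))
E
python3 - <<'E'
from h import *
M=R.from_euler('xyz',bot.observe()['tool_rot']).as_matrix(); print(M.round(3))
plan([.464,0,.2],64); plan([.464,0,.2])
E
```

```text
[[-0.     0.429  0.904]
 [-0.001  0.904 -0.429]
 [-1.    -0.001  0.   ]]
t 0.1 jaw 64.6 -> 64 shift cm [  5.32 -42.58  41.92] rv [0.011 0.    0.001] q [-1.2   0.52 -0.04  1.6   0.02  1.02 -0.11]
t 0.1 jaw 64.6 -> 244 shift cm [  5.32 -42.58  41.92] rv [-3.131e+00 -2.000e-03  0.000e+00] q [-1.2   0.52 -0.04  1.6   0.02  1.02 -0.11]
t 0.1 jaw 64.6 -> 64.62545695742624 shift cm [  5.32 -42.58  41.92] rv [0.    0.    0.001] q [-1.2   0.52 -0.04  1.6   0.02  1.02 -0.11]
```

>>> step_arm --targets '[[[4.5,-42.6,41.9,0,0,0,1],[4.5,-42.6,41.9,0,0,0,1],[4.5,-42.6,41.9,0,0,0,1],[4.5,-42.6,41.9,0,0,0,1],[4.5,-42.6,41.9,0,0,0,1],[4.5,-42.6,41.9,0,0,0,1],[4.5,-42.6,41.9,0,0,0,1],[4.5,-42.6,41.9,0,0,0,1],[4.5,-42.6,41.9,0,0,0,1],[4.5,-42.6,41.9,0,0,0,1]]]'

```text
clock: 1.1
position: [0.4314, 0.0917, 0.2157]
tool_rot: [-1.362, 1.57, -1.804]
force: [0.6, -0.1, 0.4]
grip_width: 0.0854
```

```bash
python3 - <<'E'
from h import *
plan([.464,0,.21],64)
E
```

```text
t 1.1 jaw 64.6 -> 64 shift cm [ 0.57 -6.89  6.87] rv [0.011 0.    0.001] q [-0.43  0.29  0.1   2.11 -0.04  0.75  0.83]
t 1.1 jaw 64.6 -> 244 shift cm [ 0.57 -6.89  6.87] rv [-3.13e+00 -1.00e-03  0.00e+00] q [-0.43  0.29  0.1   2.11 -0.04  0.75  0.83]
```

>>> step_arm --targets '[[[0.6,-6.9,6.9,0,0,0,1],[0.6,-6.9,6.9,0,0,0,1],[0.6,-6.9,6.9,0,0,0,1],[0.6,-6.9,6.9,0,0,0,1],[0.6,-6.9,6.9,0,0,0,1]]]'

```text
clock: 1.6
position: [0.464, 0.0007, 0.2096]
tool_rot: [-1.941, 1.57, -2.382]
force: [0.1, -0.4, -0.5]
grip_width: 0.0854
```

```bash
cat > wr.py <<'E'
import sys
from h import *
import json
o=bot.observe(); im=eyes.grab_frame('wrist')[:,:,::-1]
n=sys.argv[1]; cv2.imwrite(f'pics/{n}.png',im); json.dump({k:np.array(v).tolist() for k,v in o.items()},open(f'pics/{n}.json','w'))
print({k:np.round(o[k],4).tolist() for k in('clock','position','tool_rot','force','grip_width','qpos')})
E
python3 wr.py w1
```

```text
{'clock': 1.6, 'position': [0.464, 0.0007, 0.2096], 'tool_rot': [-1.941, 1.57, -2.3825], 'force': [0.1243, -0.4008, -0.5331], 'grip_width': 0.0854, 'qpos': [-0.2399, 0.3326, 0.1368, 2.0606, -0.0645, 0.7529, 1.066]}
```

View pics/w1.png

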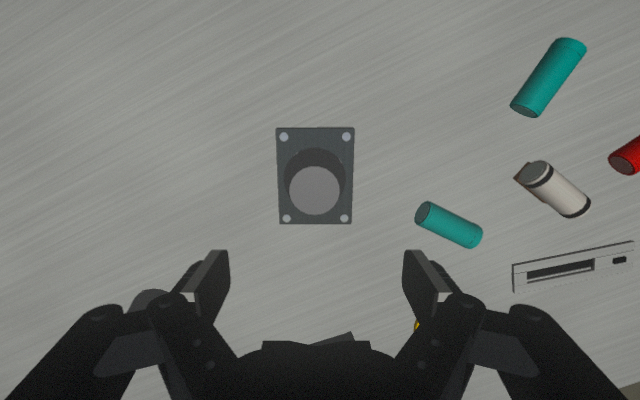

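The wrist view shows the plate upright in frame at (315,175), with bolts at about (284,137), (346,137), (286,218) and (344,218). The cover's top disc is at (315,190), and the barrel is at (558,190).

```bash
python3 - <<'E'
from h import *; import json
o=json.load(open('pics/w1.json')); im=cv2.imread('pics/w1.png'); g=cv2.cvtColor(im,cv2.COLOR_BGR2GRAY)
w=np.zeros(g.shape,bool); w[128:224,277:355]=1
n,l,st,c=cv2.connectedComponentsWithStats(((g>88)&w).astype(np.uint8))
B=[]
for i in range(1,n):
    if st[i,4]>15: print(st[i],c[i].round(2))
    if 20<st[i,4]<150 and st[i,2]<14: B.append(c[i])
    if 1000<st[i,4]: print('disc',onplane('wrist',c[i],.062,o))
P=onplane('wrist',B,.0105,o); print(P,P.mean(0))
for i in range(len(P)):
  for j in range(i): d=P[i]-P[j]; print(i,j,np.linalg.norm(d).round(4),np.degrees(np.arctan2(d[1],d[0])).round(2))
E
```

```text
[351 128   4  96 202] [353.24 187.22]
[279 132  10  10  77] [283.36 136.42]
[342 132   9  10  75] [345.96 136.33]
[277 165   3  59 105] [277.54 200.51]
[ 289  166   51   49 1941] [313.95 190.18]
disc [[ 0.46369964 -0.00133516  0.062     ]]
[282 214   9   9  63] [286.11 217.98]
[340 214   9   9  64] [343.86 217.86]
[[ 0.4091289  -0.01193295  0.0105    ]
 [ 0.43729107  0.04824019  0.0105    ]
 [ 0.46995998 -0.05029927  0.0105    ]
 [ 0.49293015 -0.05105638  0.0105    ]
 [ 0.52103787  0.00926018  0.0105    ]] [ 0.46606959 -0.01115765  0.0105    ]
1 0 0.0664 64.92
2 0 0.0719 -32.24
2 1 0.1038 -71.66
3 0 0.0925 -25.03
3 1 0.1138 -60.74
3 2 0.023 -1.89
4 0 0.1139 10.72
4 1 0.0924 -24.96
4 2 0.0785 49.38
4 3 0.0665 65.01
```

>>> step_arm --targets '[[[8,-0.15,0.1,0,0,0,1],[12,-0.15,0.1,0,0,0,1],[14,-0.15,0.1,0,0,0,1],[16,-0.15,0.1,0,0,0,1],[16,-0.15,0.1,0,0,0,1],[16,-0.15,0.1,0,0,0,1]]]'

```text
clock: 2.25
position: [0.4643, -0.0001, 0.0503]
tool_rot: [-2.191, 1.57, -2.631]
force: [-0.5, -0.2, 0.9]
grip_width: 0.0853
```

```bash
python3 wr.py w2
```

```text
{'clock': 2.25, 'position': [0.4643, -0.0001, 0.0503], 'tool_rot': [-2.1911, 1.5701, -2.6305], 'force': [-0.5085, -0.1569, 0.9169], 'grip_width': 0.0853, 'qpos': [-0.1831, 0.6308, 0.0727, 2.1533, -0.1206, 0.3618, 1.1199]}
```

View pics/w2.png

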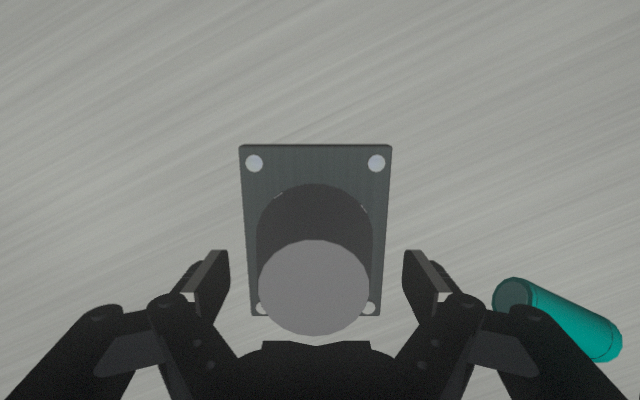

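```bash
python3 - <<'E'
from h import *; import json
o=json.load(open('pics/w2.json')); im=cv2.imread('pics/w2.png'); g=cv2.cvtColor(im,cv2.COLOR_BGR2GRAY)
w=np.zeros(g.shape,bool); w[230:340,250:378]=1
m=((g>95)&w).astype(np.uint8); m=cv2.morphologyEx(m,cv2.MORPH_OPEN,np.ones((9,9)))
c=cv2.findContours(m,0,2)[0]; c=max(c,key=cv2.contourArea); e=cv2.fitEllipse(cv2.convexHull(c)); print(e,onplane('wrist',e[0],.062,o))
E
```

```text
((313.4552307128906, 319.8417663574219), (129.205078125, 164.11793518066406), 179.09117126464844) [[ 0.47785443 -0.00752985  0.062     ]]
```

>>> step_arm --targets '[[[0,0,0,0,0,0,0.4],[0,0,0,0,0,0,0],[0,0,0,0,0,0,0],[0,0,0,0,0,0,0],[0,0,0,0,0,0,0],[0,0,0,0,0,0,0]]]' --grip_force 30

```text
clock: 2.9
position: [0.4656, 0.0, 0.0522]
tool_rot: [0.522, 1.568, 0.082]
force: [-2.6, 1.7, 19.6]
grip_width: 0.0574
```

```bash
python3 wr.py w3
```

```text
{'clock': 2.9, 'position': [0.4656, 0.0, 0.0522], 'tool_rot': [0.5218, 1.5675, 0.0822], 'force': [-2.6369, 1.655, 19.6354], 'grip_width': 0.0574, 'qpos': [-0.1832, 0.6268, 0.0731, 2.1525, -0.1206, 0.3627, 1.1199]}
```

View pics/w3.png

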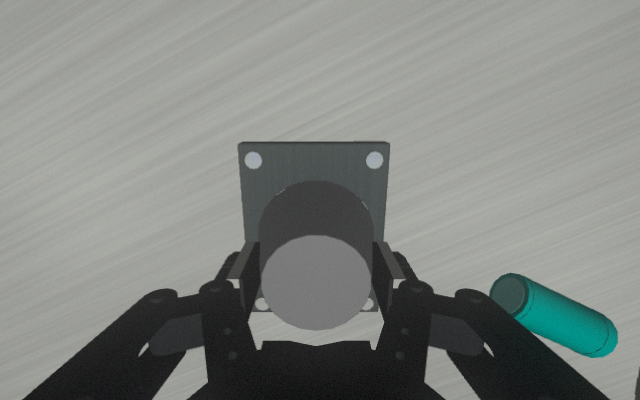

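>>> step_arm --targets '[[[-0.5,0,0,0,0,0,0],[-1,0,0,0,0,0,0],[-1.5,0,0,0,0,0,0],[-2,0,0,0,0,0,0]]]'

```text
clock: 3.35
position: [0.4655, -0.0, 0.0728]
tool_rot: [0.521, 1.567, 0.082]
force: [0.5, -0.6, -1.0]
grip_width: 0.0565
```

```bash
python3 wr.py w4
```

```text
{'clock': 3.35, 'position': [0.4655, -0.0, 0.0728], 'tool_rot': [0.5214, 1.5673, 0.0817], 'force': [0.519, -0.6025, -0.994], 'grip_width': 0.0565, 'qpos': [-0.1916, 0.5842, 0.0839, 2.1479, -0.1158, 0.41, 1.1156]}
```

View pics/w4.png

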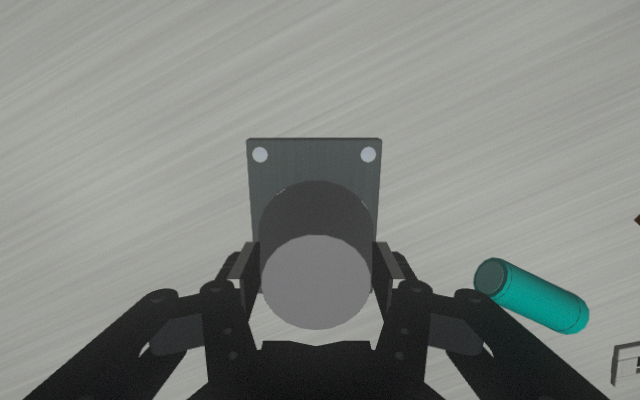

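>>> step_arm --targets '[[[-1,0,0,0,0,0,0],[-3,0,0,0,0,0,0],[-5,0,0,0,0,0,0],[-7,0,0,0,0,0,0],[-7,0,0,0,0,0,0]]]'

```text
clock: 3.9
position: [0.4665, -0.0, 0.1458]
tool_rot: [0.552, 1.563, 0.112]
force: [-0.1, 0.4, -0.1]
grip_width: 0.0564
```

```bash
python3 - <<'E'
from h import *
plan([.540,-.265,.142],20)
plan([.540,-.265,.142],65)
cv2.imwrite('pics/top1.png',eyes.grab_frame('top')[:,:,::-1])
E
```

```text
t 3.9 jaw 64.8 -> 20 shift cm [  0.42 -20.85  17.93] rv [ 0.782  0.005 -0.006] q [-0.22  0.44  0.12  2.11 -0.09  0.58  1.1 ]
t 3.9 jaw 64.8 -> 200 shift cm [  0.42 -20.85  17.93] rv [-2.36   0.008  0.006] q [-0.22  0.44  0.12  2.11 -0.09  0.58  1.1 ]
t 3.9 jaw 64.8 -> 65 shift cm [  0.42 -20.85  17.93] rv [-0.004  0.007 -0.004] q [-0.22  0.44  0.12  2.11 -0.09  0.58  1.1 ]
t 3.9 jaw 64.8 -> 245 shift cm [  0.42 -20.85  17.93] rv [ 3.138 -0.006 -0.01 ] q [-0.22  0.44  0.12  2.11 -0.09  0.58  1.1 ]
```

View pics/top1.png

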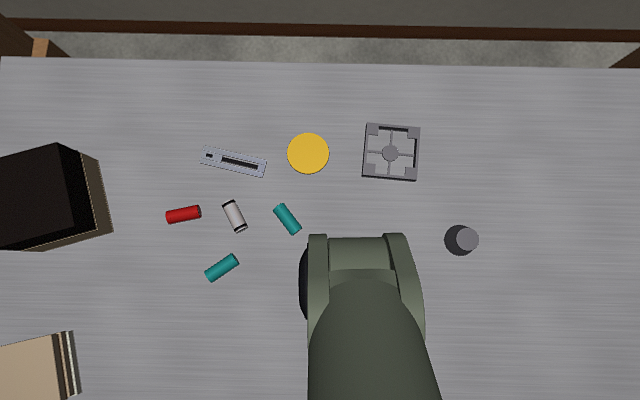

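>>> step_arm --targets '[[[0,-20.9,8,0,0.007,-0.004,0],[0,-20.9,8,0,0.007,-0.004,0],[0,-20.9,8,0,0.007,-0.004,0],[0,-20.9,8,0,0.007,-0.004,0],[0,-20.9,8,0,0.007,-0.004,0],[0,-20.9,8,0,0.007,-0.004,0],[0,-20.9,8,0,0.007,-0.004,0],[0,-20.9,8,0,0.007,-0.004,0]]]'

```text
clock: 4.75
position: [0.4495, -0.2219, 0.144]
tool_rot: [-3.033, 1.568, 2.812]
force: [0.8, -0.3, -0.3]
grip_width: 0.0566
```

```bash
python3 wr.py w5
```

```text
{'clock': 4.75, 'position': [0.4495, -0.2219, 0.144], 'tool_rot': [-3.0331, 1.5683, 2.8117], 'force': [0.8301, -0.2963, -0.3284], 'grip_width': 0.0566, 'qpos': [0.2507, 0.4925, 0.1182, 2.0215, -0.094, 0.6351, 1.5632]}
```

View pics/w5.png

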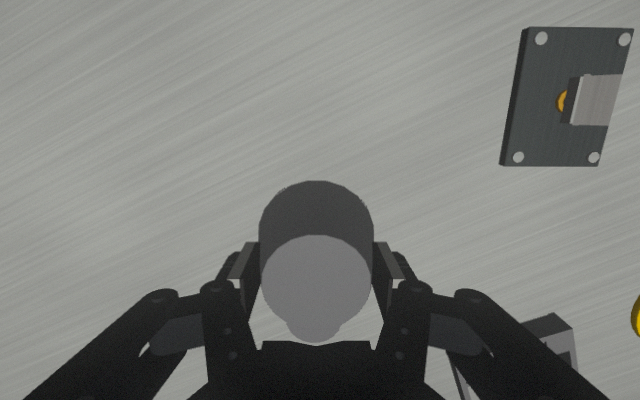

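>>> step_arm --targets '[[[0,0,19,0,0,0,0],[0,0,19,0,0,0,0],[0,0,19,0,0,0,0],[0,0,19,0,0,0,0],[0,0,19,0,0,0,0],[0,0,19,0,0,0,0],[0,0,19,0,0,0,0]]]'

```text
clock: 5.5
position: [0.6211, -0.3013, 0.1436]
tool_rot: [-3.081, 1.568, 2.765]
force: [-0.4, 0.1, -0.7]
grip_width: 0.0569
```

```bash
python3 wr.py w6
```

```text
{'clock': 5.5, 'position': [0.6211, -0.3013, 0.1436], 'tool_rot': [-3.0815, 1.5676, 2.7647], 'force': [-0.4315, 0.0842, -0.7253], 'grip_width': 0.0569, 'qpos': [0.2901, 0.7491, 0.1248, 1.5005, -0.1083, 0.9018, 1.583]}
```

View pics/w6.png

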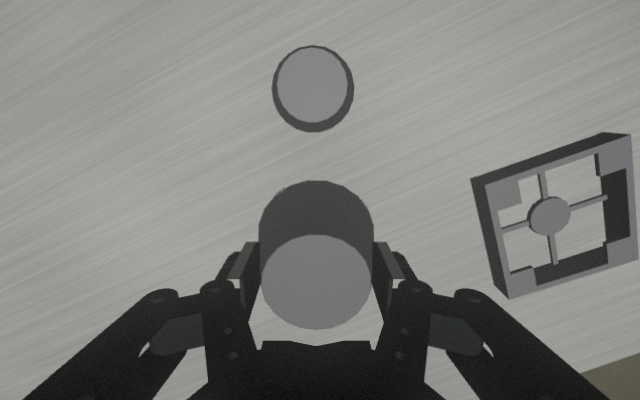

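```bash
python3 - <<'E'
from h import *; import json
o=json.load(open('pics/w6.json')); im=cv2.imread('pics/w6.png'); g=cv2.cvtColor(im,cv2.COLOR_BGR2GRAY)
def comp(m):
    m=cv2.morphologyEx(m.astype(np.uint8),cv2.MORPH_OPEN,np.ones((5,5))); c=cv2.findContours(m,0,2)[0]; c=max(c,key=cv2.contourArea); return c
print(g[84,312],g[127,312],g[282,316],g[210,316],g[84,250])
w=np.zeros(g.shape,bool); w[42:140,265:360]=1
dark=(g<85)&w
c=comp((g<122)&w); e=cv2.fitEllipse(cv2.convexHull(c)); print('outline',e)
inner=(g>=85)&w
n,l,st,cc=cv2.connectedComponentsWithStats(inner.astype(np.uint8)); i=l[84,312]; print('disc',cc[i],st[i]); 
c=comp(l==i); e=cv2.fitEllipse(cv2.convexHull(c)); print(e, onplane('wrist',e[0],.052,o))
# held disc
w=np.zeros(g.shape,bool); w[232:331,255:377]=1
n,l,st,cc=cv2.connectedComponentsWithStats(((g>=85)&(g<125)&w).astype(np.uint8)); i=l[282,316]; print(st[i]); c=comp(l==i); e2=cv2.fitEllipse(cv2.convexHull(c)); print(e2)
for dz in (.0075,.010): 
    P=onplane('wrist',e2[0],o['position'][2]+dz,o)[0]; print('held',P,(P-o['position'])[:2]); 
M=R.from_euler('xyz',o['tool_rot']).as_matrix(); print('tool frame',M.T@(P-o['position']))
S=onplane('wrist',e[0],.052,o)[0]; print('needed move tool', M.T@(S-P))
E
```

```text
136 68 121 61 158
outline ((312.3133544921875, 89.5678482055664), (82.21712493896484, 84.74114227294922), 167.78521728515625)
disc [311.7671493   84.69926418] [ 277   47   71   76 4213]
((311.77056884765625, 84.67185974121094), (70.82748413085938, 75.46990203857422), 178.340087890625) [[ 0.53947913 -0.2664526   0.052     ]]
[ 259  234  113   96 8162]
((315.70672607421875, 281.43524169921875), (94.8601303100586, 109.62100982666016), 89.32573699951172)
held [ 0.62007319 -0.30079862  0.15106076] [-0.00105853  0.00048621]
held [ 0.61862254 -0.30012046  0.15356076] [-0.00250918  0.00116437]
tool frame [-9.99122995e-03 -9.05176068e-06 -2.79767340e-03]
needed move tool [ 0.10183175 -0.00297696 -0.08563425]
```

```bash
python3 - <<'E'
from h import *
plan([.5408,-.2664,.105],65)
E
```

```text
t 5.55 jaw 64.9 -> 65 shift cm [ 3.91 -0.22 -8.75] rv [-0.001 -0.003  0.   ] q [ 0.29  0.75  0.12  1.5  -0.11  0.9   1.58]
t 5.55 jaw 64.9 -> 245 shift cm [ 3.91 -0.22 -8.75] rv [3.141 0.    0.004] q [ 0.29  0.75  0.12  1.5  -0.11  0.9   1.58]
```

>>> step_arm --targets '[[[0,-0.22,-4,0,-0.003,0,0],[0,-0.22,-8,0,-0.003,0,0],[1.5,-0.22,-8.75,0,-0.003,0,0],[3,-0.22,-8.75,0,-0.003,0,0],[3.9,-0.22,-8.75,0,-0.003,0,0],[3.9,-0.22,-8.75,0,-0.003,0,0],[3.9,-0.22,-8.75,0,-0.003,0,0]]]'

```text
clock: 6.25
position: [0.5412, -0.2666, 0.1049]
tool_rot: [-1.472, 1.57, -1.91]
force: [-0.5, -0.4, -0.2]
grip_width: 0.0565
```

```bash
python3 wr.py w7; python3 -c "
from h import *
plan([.5408,-.2664,.075],65)
cv2.imwrite('pics/scene7.png',cv2.resize(eyes.grab_frame('scene')[170:290,120:280,::-1],None,fx=4,fy=4))"
```

```text
{'clock': 6.25, 'position': [0.5412, -0.2666, 0.1049], 'tool_rot': [-1.4724, 1.5705, -1.9097], 'force': [-0.4757, -0.4174, -0.1752], 'grip_width': 0.0565, 'qpos': [0.2836, 0.68, 0.1107, 1.776, -0.1087, 0.6915, 1.5872]}
t 6.3 jaw 64.9 -> 65 shift cm [ 3.01  0.   -0.06] rv [-0.001  0.     0.   ] q [ 0.28  0.68  0.11  1.78 -0.11  0.69  1.59]
t 6.3 jaw 64.9 -> 245 shift cm [ 3.01  0.   -0.06] rv [ 3.141e+00  0.000e+00 -1.000e-03] q [ 0.28  0.68  0.11  1.78 -0.11  0.69  1.59]
```

View pics/scene7.png

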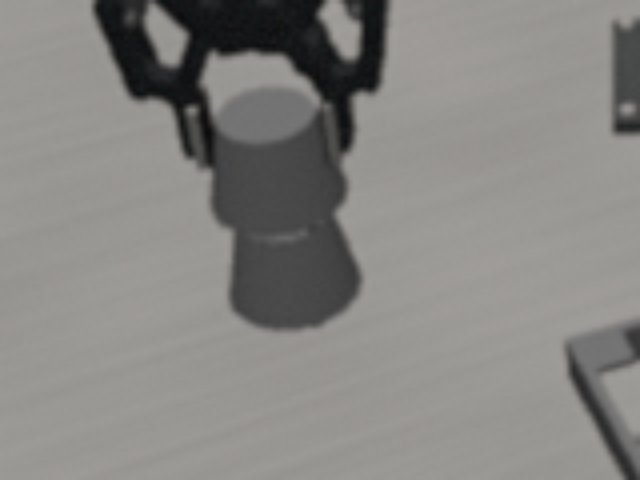

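>>> step_arm --targets '[[[1,0,-0.05,0,0,0,0],[2,0,-0.05,0,0,0,0],[2.7,0,-0.05,0,0,0,0],[2.7,0,-0.05,0,0,0,0],[3.1,0,-0.05,0,0,0,0],[3.5,0,-0.05,0,0,0,0]]]'

```text
clock: 6.95
position: [0.541, -0.2666, 0.0703]
tool_rot: [-0.199, 1.57, -0.636]
force: [0.3, 0.1, -0.5]
grip_width: 0.0569
```

>>> step_arm --targets '[[[0.2,0,0,0,0,0,0],[0.4,0,0,0,0,0,0],[0.6,0,0,0,0,0,0],[0.6,0,0,0,0,0,0]]]'

```text
clock: 7.35
position: [0.5409, -0.2665, 0.0641]
tool_rot: [-0.211, 1.57, -0.649]
force: [-0.1, -0.1, -0.4]
grip_width: 0.0564
```

>>> step_arm --targets '[[[0.2,0,0,0,0,0,0],[0.4,0,0,0,0,0,0],[0.6,0,0,0,0,0,0],[0.6,0,0,0,0,0,0]]]'

```text
clock: 7.75
position: [0.541, -0.2667, 0.0584]
tool_rot: [-0.243, 1.57, -0.681]
force: [-3.1, 0.7, 8.9]
grip_width: 0.0567
```

>>> step_arm --targets '[[[0,0,0,0,0,0,0.7],[0,0,0,0,0,0,1],[0,0,0,0,0,0,1],[0,0,0,0,0,0,1],[0,0,0,0,0,0,1]]]'

```text
clock: 8.25
position: [0.541, -0.2667, 0.0583]
tool_rot: [-0.239, 1.57, -0.677]
force: [0.2, -0.3, -0.9]
grip_width: 0.0852
```

```bash
python3 wr.py w8
```

```text
{'clock': 8.25, 'position': [0.541, -0.2667, 0.0583], 'tool_rot': [-0.2392, 1.5695, -0.6766], 'force': [0.2024, -0.3134, -0.8636], 'grip_width': 0.0852, 'qpos': [0.2931, 0.7506, 0.0973, 1.7913, -0.1163, 0.604, 1.5935]}
```

View pics/w8.png

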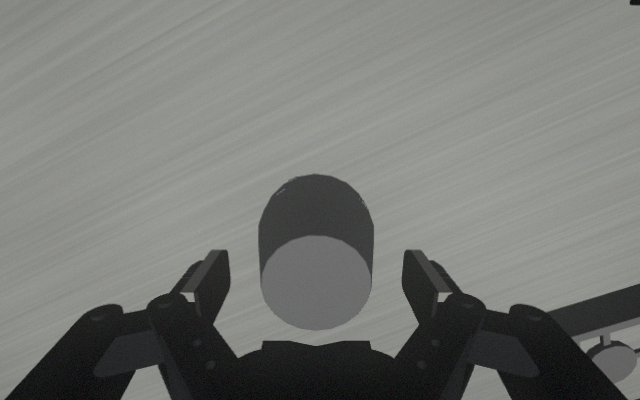

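Released with the cover nested. Now I'll rise and check.

>>> step_arm --targets '[[[-1.5,0,0,0,0,0,1],[-4,0,0,0,0,0,1],[-8,0,0,0,0,0,1],[-12,0,4,0,0,0,1],[-15,0,8,0,0,0,1],[-15,0,8,0,0,0,1],[-15,0,8,0,0,0,1]]]'

```text
clock: 9.0
position: [0.6139, -0.3008, 0.2098]
tool_rot: [-0.083, 1.568, -0.521]
force: [-0.7, 0.1, -1.5]
grip_width: 0.0853
```

```bash
python3 wr.py w9; python3 -c "
from h import *
a=cv2.resize(eyes.grab_frame('scene')[190:280,140:260,::-1],None,fx=4,fy=4)
b=cv2.resize(cv2.imread('pics/w9.png'),None,fx=.8,fy=.8)
cv2.imwrite('pics/s9.png',np.hstack([a[:300,80:380],b[:300,:500]]))
plan([.582,.228,.2],115)
"
```

```text
{'clock': 9.0, 'position': [0.6139, -0.3008, 0.2098], 'tool_rot': [-0.0832, 1.5676, -0.5207], 'force': [-0.7088, 0.1003, -1.5255], 'grip_width': 0.0853, 'qpos': [0.2837, 0.6634, 0.1388, 1.4792, -0.1007, 1.0028, 1.5807]}
t 9.1 jaw 64.9 -> 115 shift cm [  0.78  46.55 -25.11] rv [-0.874 -0.001  0.   ] q [ 0.28  0.66  0.14  1.48 -0.1   1.    1.58]
t 9.1 jaw 64.9 -> 295 shift cm [  0.78  46.55 -25.11] rv [2.268e+00 0.000e+00 1.000e-03] q [ 0.28  0.66  0.14  1.48 -0.1   1.    1.58]
```

View pics/s9.png

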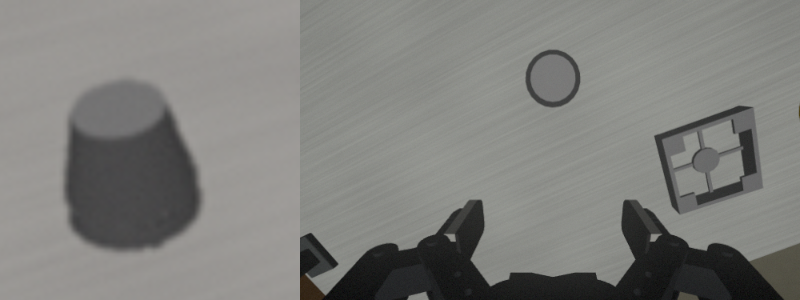

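>>> step_arm --targets '[[[0.8,46.5,-25.1,-0.87,0,0,1],[0.8,46.5,-25.1,-0.87,0,0,1],[0.8,46.5,-25.1,-0.87,0,0,1],[0.8,46.5,-25.1,-0.87,0,0,1],[0.8,46.5,-25.1,-0.87,0,0,1],[0.8,46.5,-25.1,-0.87,0,0,1],[0.8,46.5,-25.1,-0.87,0,0,1],[0.8,46.5,-25.1,-0.87,0,0,1],[0.8,46.5,-25.1,-0.87,0,0,1],[0.8,46.5,-25.1,-0.87,0,0,1]]]'

```text
clock: 10.1
position: [0.5819, 0.2, 0.1997]
tool_rot: [-3.111, 1.569, -2.679]
force: [0.7, 0.1, 0.2]
grip_width: 0.0851
```

```bash
python3 -c "
from h import *
plan([.582,.228,.2],115)
"
```

```text
t 10.1 jaw 114.8 -> 115 shift cm [-0.03  2.53  1.18] rv [-0.004 -0.002  0.   ] q [-0.34  0.57 -0.12  1.67  0.08  0.91  1.5 ]
t 10.1 jaw 114.8 -> 295 shift cm [-0.03  2.53  1.18] rv [3.138 0.    0.004] q [-0.34  0.57 -0.12  1.67  0.08  0.91  1.5 ]
```

>>> step_arm --targets '[[[0,2.5,1.2,0,0,0,1],[0,2.5,1.2,0,0,0,1],[0,2.5,1.2,0,0,0,1]]]'

```text
clock: 10.4
position: [0.5811, 0.2276, 0.1989]
tool_rot: [-3.041, 1.567, -2.607]
force: [-0.3, -0.9, 0.2]
grip_width: 0.0852
```

```bash
python3 wr.py w10
```

```text
{'clock': 10.4, 'position': [0.5811, 0.2276, 0.1989], 'tool_rot': [-3.0405, 1.5666, -2.6066], 'force': [-0.2727, -0.9311, 0.1666], 'grip_width': 0.0852, 'qpos': [-0.3855, 0.5819, -0.1229, 1.6469, 0.0849, 0.9222, 1.4647]}
```

View pics/w10.png

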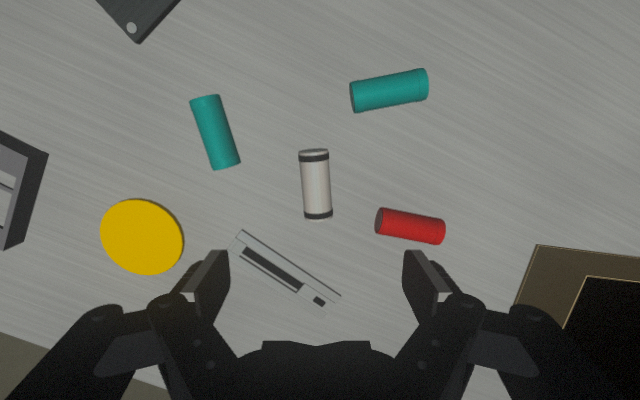

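The barrel is at (315,185) with its rings at (314,155) and (318,214), almost aligned with the tool. Red is at (410,225), and the turquoise ones are at (215,132) and (389,90). The grey one is the target.

```bash
python3 - <<'E'
from h import *; import json
o=json.load(open('pics/w10.json')); im=cv2.imread('pics/w10.png'); g=cv2.cvtColor(im,cv2.COLOR_BGR2GRAY).astype(float)
w=np.zeros(g.shape,bool); w[145:224,290:340]=1
m=(((g>175)|(g<90))&w).astype(np.uint8); m=cv2.morphologyEx(m,cv2.MORPH_CLOSE,np.ones((5,5)))
c=max(cv2.findContours(m,0,2)[0],key=cv2.contourArea); x,y,ww,hh=cv2.boundingRect(c); print(x,y,ww,hh)
# side edges rows 165..205 : max gradient
k=cv2.resize(im[140:230,275:355],None,fx=6,fy=6,interpolation=cv2.INTER_CUBIC); cv2.imwrite('pics/b10.png',k)
rows=np.arange(165,206); L=[];Rr=[]
mm=np.zeros(g.shape,np.uint8); cv2.drawContours(mm,[c],-1,1,-1)
for r in rows:
    xs=np.where(mm[r])[0]; L.append(xs.min()-.5); Rr.append(xs.max()+.5)
pl=np.polyfit(rows,L,1); pr=np.polyfit(rows,Rr,1); print(pl,pr)
mid=lambda r:((np.polyval(pl,r)+np.polyval(pr,r))/2,r)
P=onplane('wrist',[mid(165),mid(205)],.0276,o); d=P[0]-P[1]; print(P,'axis deg',np.degrees(np.arctan2(d[1],d[0])))
# ring rows at side edges
dark=(g<90)&w
n,l,st,cc=cv2.connectedComponentsWithStats(dark.astype(np.uint8)); 
for i in range(1,n):
    if st[i,4]>20:
        ys,xs=np.where(l==i); print(st[i],cc[i],[ (xx,ys[xs==xx].mean()) for xx in (xs.min(),xs.min()+1,xs.max()-1,xs.max())])
E
```

```text
298 149 31 13Traceback (most recent call last):
  File "<stdin>", line 11, in <module>
    return umr_minimum(a, axis, None, out, keepdims, initial, where)
ValueError: zero-size array to reduction operation minimum which has no identity
```

View pics/b10.png

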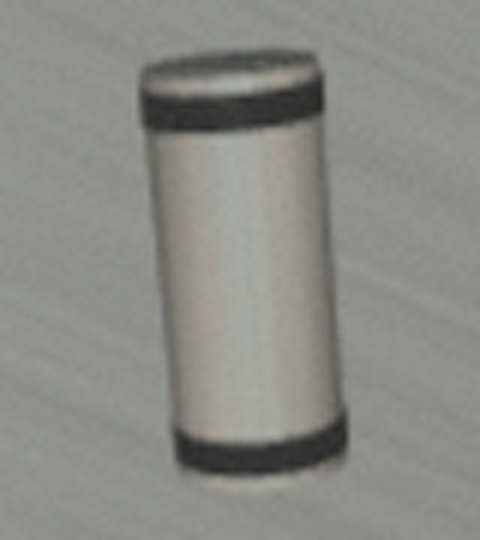

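```bash
python3 - <<'E'
from h import *; import json
o=json.load(open('pics/w10.json'))
P=onplane('wrist',[(313.2,156.8),(318.1,213.4)],.0276,o); d=P[0]-P[1]; a=np.degrees(np.arctan2(d[1],d[0])); print(P,P.mean(0),np.linalg.norm(d),a)
plan(P.mean(0)+[0,0,.15],a+90)
plan(P.mean(0)+[0,0,.0],a+90)
print(proj('top',P,),proj('top',P.mean(0)))
E
```

```text
[[0.55678567 0.21259313 0.0276    ]
 [0.60847205 0.24217792 0.0276    ]] [0.58262886 0.22738553 0.0276    ] 0.05955453049842955 -150.21359211248583
t 10.45 jaw 114.8 -> -60.21359211248583 shift cm [2.15 0.03 0.14] rv [3.054e+00 1.000e-03 6.000e-03] q [-0.38  0.58 -0.12  1.65  0.08  0.92  1.46]
t 10.45 jaw 114.8 -> 119.78640788751417 shift cm [2.15 0.03 0.14] rv [-0.088 -0.004  0.001] q [-0.38  0.58 -0.12  1.65  0.08  0.92  1.46]
t 10.45 jaw 114.8 -> -60.21359211248583 shift cm [17.15  0.04  0.2 ] rv [3.054e+00 1.000e-03 6.000e-03] q [-0.38  0.58 -0.12  1.65  0.08  0.92  1.46]
t 10.45 jaw 114.8 -> 119.78640788751417 shift cm [17.15  0.04  0.2 ] rv [-0.088 -0.004  0.001] q [-0.38  0.58 -0.12  1.65  0.08  0.92  1.46]
[[240.92938356 226.93172573]
 [228.3825564  202.88068499]] [[234.63194765 214.85956865]]
```

>>> step_arm --targets '[[[4,0.04,0.18,-0.088,-0.004,0,0.6],[8,0.04,0.18,-0.088,-0.004,0,0.6],[10,0.04,0.2,-0.088,-0.004,0,0.6],[10,0.04,0.2,-0.088,-0.004,0,0.6],[10,0.04,0.2,-0.088,-0.004,0,0.6]]]'

```text
clock: 10.95
position: [0.5832, 0.2264, 0.0998]
tool_rot: [-1.685, 1.57, -1.166]
force: [0.2, -0.2, 0.6]
grip_width: 0.0512
```

```bash
python3 wr.py w11
```

```text
{'clock': 10.95, 'position': [0.5832, 0.2264, 0.0998], 'tool_rot': [-1.6854, 1.5699, -1.1664], 'force': [0.1674, -0.2349, 0.6352], 'grip_width': 0.0512, 'qpos': [-0.3777, 0.7111, -0.1312, 1.7063, 0.1294, 0.7327, 1.5159]}
```

View pics/w11.png

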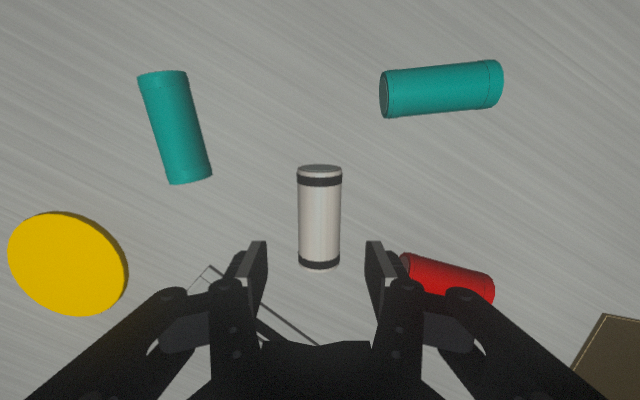

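```bash
python3 - <<'E'
from h import *; import json
o=json.load(open('pics/w11.json')); M=R.from_euler('xyz',o['tool_rot']).as_matrix()
T=lambda uv,z:((onplane('wrist',uv,z,o)-o['position'])@M).round(4)
print(T([(319.3,180),(319.3,262)],.0276)); print('red',T([(400,258),(410,300)],.015))
k=cv2.resize(cv2.imread('pics/w11.png')[155:280,270:370],None,fx=4.5,fy=4.5,interpolation=cv2.INTER_CUBIC); cv2.imwrite('pics/b11.png',k)
E
```

```text
[[ 0.0722  0.0016 -0.028 ]
 [ 0.0722  0.002   0.0333]]
red [[0.0847 0.0645 0.0367]
 [0.0847 0.0759 0.0747]]
```

View pics/b11.png

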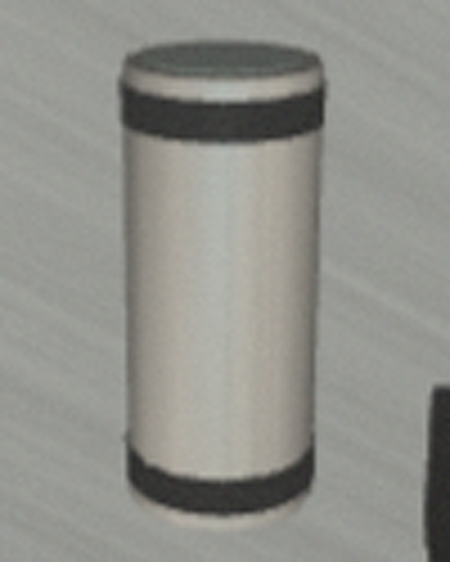

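>>> step_arm --targets '[[[3,0.15,0.12,0,0,0,0.6],[5,0.15,0.12,0,0,0,0.6],[6.8,0.15,0.12,0,0,0,0.6],[6.8,0.15,0.12,0,0,0,0.6],[6.8,0.15,0.12,0,0,0,0.6]]]' --grip_force 40

```text
clock: 11.5
position: [0.5846, 0.2288, 0.0339]
tool_rot: [-0.438, 1.568, 0.081]
force: [0.2, -0.2, 0.1]
grip_width: 0.0511
```

>>> step_arm --targets '[[[0,0,0,0,0,0,0],[0,0,0,0,0,0,0],[0,0,0,0,0,0,0],[0,0,0,0,0,0,0],[0,0,0,0,0,0,0]]]' --grip_force 40

```text
clock: 12.0
position: [0.5853, 0.2299, 0.0359]
tool_rot: [-0.135, 1.565, 0.385]
force: [-4.3, 2.3, 12.9]
grip_width: 0.0291
```

```bash
python3 wr.py w12
```

```text
{'clock': 12.0, 'position': [0.5853, 0.2299, 0.0359], 'tool_rot': [-0.1346, 1.5654, 0.3846], 'force': [-4.2954, 2.3039, 12.9002], 'grip_width': 0.0291, 'qpos': [-0.3902, 0.808, -0.1178, 1.7178, 0.1478, 0.6191, 1.498]}
```

View pics/w12.png

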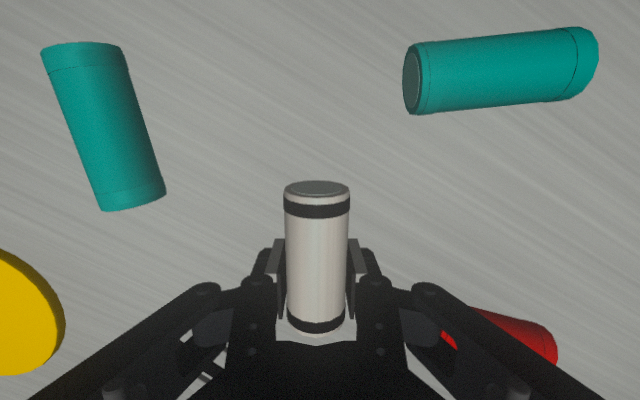

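>>> step_arm --targets '[[[-0.5,0,0,0,0,0,0],[-1,0,0,0,0,0,0],[-2,0,0,0,0,0,0],[-4,0,0,0,0,0,0],[-7,0,0,0,0,0,0],[-7,0,0,0,0,0,0],[-7,0,0,0,0,0,0]]]'

```text
clock: 12.75
position: [0.5853, 0.2297, 0.107]
tool_rot: [-0.147, 1.564, 0.372]
force: [-0.2, -0.9, -1.6]
grip_width: 0.0286
```

```bash
python3 wr.py w13; python3 - <<'E'
from h import *
a=cv2.resize(eyes.grab_frame('scene')[110:230,330:470,::-1],None,fx=3,fy=3)
b=cv2.imread('pics/w13.png')[150:350,220:420]; b=cv2.resize(b,(360,360))
cv2.imwrite('pics/s13.png',np.hstack([a,b]))
E
```

```text
{'clock': 12.75, 'position': [0.5853, 0.2297, 0.107], 'tool_rot': [-0.147, 1.5638, 0.3719], 'force': [-0.1806, -0.8575, -1.6036], 'grip_width': 0.0286, 'qpos': [-0.3798, 0.7023, -0.1327, 1.7002, 0.1282, 0.7405, 1.5141]}
```

View pics/s13.png

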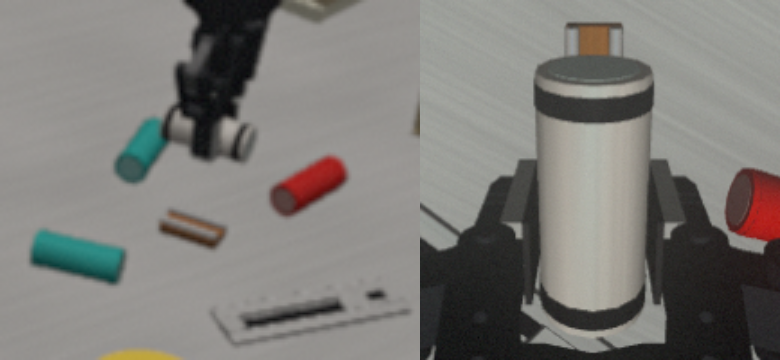

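```bash
cat > tf.py <<'E'
from h import *
def tool_pt(uv,xt):
    c=eyes.get_calibration('wrist'); H=np.array(c['hand_eye']); uv=np.atleast_2d(uv)
    s=np.c_[(uv[:,0]-c['cx'])/c['fx'],(uv[:,1]-c['cy'])/c['fy']]; s=s/(1+c['k1']*(s**2).sum(1,keepdims=True))
    D=np.c_[s,np.ones(len(s))]@H[:3,:3].T; t=(xt-H[0,3])/D[:,0]; return H[:3,3]+D*t[:,None]
E
python3 - <<'E'
from tf import *
P=tool_pt([(316.9,202.3),(315.8,315.1)],.0083); print(P.round(4),P.mean(0).round(4),np.linalg.norm(P[0]-P[1]))
im=cv2.imread('pics/w13.png')
cv2.imwrite('pics/b13.png',cv2.resize(im[170:345,270:370],None,fx=3.4,fy=3.4,interpolation=cv2.INTER_CUBIC))
plan([.4647,-.0006,.15],65)
E
```

```text
[[ 0.0083 -0.0001 -0.0329]
 [ 0.0083 -0.0005  0.0284]] [ 0.0083 -0.0003 -0.0023] 0.06134432293165806
t 12.85 jaw 119.7 -> 65 shift cm [ -4.53 -14.04 -21.81] rv [ 0.955  0.005 -0.001] q [-0.38  0.7  -0.13  1.7   0.13  0.74  1.51]
t 12.85 jaw 119.7 -> 245 shift cm [ -4.53 -14.04 -21.81] rv [-2.186e+00  2.000e-03  5.000e-03] q [-0.38  0.7  -0.13  1.7   0.13  0.74  1.51]
```

View pics/b13.png

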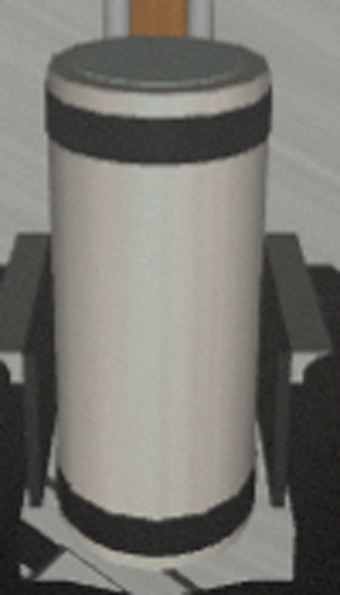

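```bash
python3 - <<'E'
from h import *
plan([.528,-.030,.16],65)
E
```

```text
t 12.85 jaw 119.7 -> 65 shift cm [ -5.51 -19.73 -17.76] rv [ 0.955  0.005 -0.001] q [-0.38  0.7  -0.13  1.7   0.13  0.74  1.51]
t 12.85 jaw 119.7 -> 245 shift cm [ -5.51 -19.73 -17.76] rv [-2.186e+00  2.000e-03  5.000e-03] q [-0.38  0.7  -0.13  1.7   0.13  0.74  1.51]
```

>>> step_arm --targets '[[[-5.5,-3,-3,0.14,0,0,0],[-5.5,-6,-6,0.28,0,0,0],[-5.5,-9,-9,0.42,0,0,0],[-5.5,-12,-12,0.56,0,0,0],[-5.5,-16,-15,0.7,0,0,0],[-5.5,-19.7,-17.8,0.84,0,0,0],[-5.5,-19.7,-17.8,0.955,0.005,0,0],[-5.5,-19.7,-17.8,0.955,0.005,0,0],[-5.5,-19.7,-17.8,0.955,0.005,0,0],[-5.5,-19.7,-17.8,0.955,0.005,0,0]]]'

```text
clock: 13.85
position: [0.5276, -0.0287, 0.1596]
tool_rot: [2.478, 1.569, 2.047]
force: [-0.1, 0.6, -1.5]
grip_width: 0.0286
```

```bash
python3 wr.py w14
```

```text
{'clock': 13.85, 'position': [0.5276, -0.0287, 0.1596], 'tool_rot': [2.4778, 1.5689, 2.0468], 'force': [-0.0731, 0.5713, -1.5165], 'grip_width': 0.0286, 'qpos': [-0.1375, 0.5009, 0.1084, 1.9436, -0.0833, 0.7021, 1.1612]}
```

View pics/w14.png

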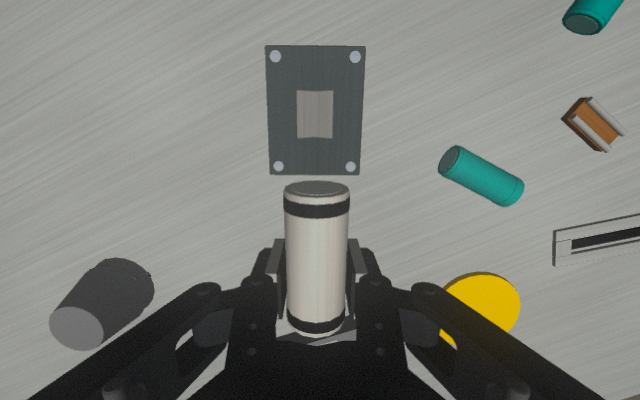

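The open cradle is visible at (315,114), with bolts at (275,56), (355,57), (279,166) and (350,166). The held barrel hangs straight at (317,258).

```bash
python3 - <<'E'
from tf import *; import json
o=json.load(open('pics/w14.json')); M=R.from_euler('xyz',o['tool_rot']).as_matrix()
im=cv2.imread('pics/w14.png'); g=cv2.cvtColor(im,cv2.COLOR_BGR2GRAY)
B=[]
for s in ((275,56),(355,57),(279,166),(350,166)):
    p=g[s[1]-8:s[1]+8,s[0]-8:s[0]+8]; m=(p>115).astype(np.uint8); n,l,st,c=cv2.connectedComponentsWithStats(m); i=1+np.argmin(np.linalg.norm(c[1:]-8,axis=1)-st[1:,4]*.0); B.append(c[i]+np.array(s)-8); print(st[i,4],B[-1])
P=onplane('wrist',B,.0105,o); d1=P[2]-P[0];d2=P[3]-P[1]; print('plate centre',P.mean(0),np.degrees(np.arctan2(d1[1],d1[0])),np.degrees(np.arctan2(d2[1],d2[0])))
print('plate in tool',(P.mean(0)-o['position'])@M)
C=onplane('wrist',[(297,91),(333.5,91),(299,138),(333,138)],.040,o); print('cradle',C.mean(0),np.linalg.norm(C[0]-C[1]),np.linalg.norm(C[0]-C[2]))
h=onplane('wrist',[(315.5,114)],.0340,o); print(h)
cv2.imwrite('pics/b14.png',np.hstack([cv2.resize(im[75:155,275:355],None,fx=5,fy=5,interpolation=cv2.INTER_CUBIC)]))
c2=cv2.resize(im[170:345,270:370],None,fx=3.4,fy=3.4); cv2.imwrite('pics/b14b.png',c2)
E
```

```text
115 [274.90434783  55.7826087 ]
110 [354.86363636  56.43636364]
85 [278.08235294 165.65882353]
84 [350.29761905 166.20238095]
plate centre [ 0.46470149 -0.00114939  0.0105    ] -25.000391507509754 -25.014203590710952
plate in tool [ 0.14916135 -0.00141502 -0.06841843]
cradle [ 4.65454455e-01 -4.14586586e-04  4.00000000e-02] 0.027897451889093594 0.035438302385093115
[[ 4.64831258e-01 -2.49462628e-04  3.40000000e-02]]
```

View pics/b14.png

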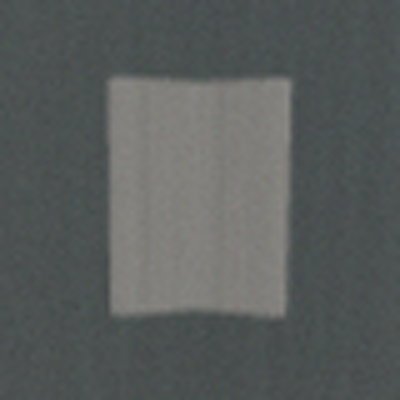

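```bash
python3 - <<'E'
from h import *
plan([.4670,-.0014,.10],65)
E
```

```text
t 13.9 jaw 65.3 -> 65 shift cm [ 5.97 -0.05 -6.64] rv [ 0.004 -0.001 -0.001] q [-0.14  0.5   0.11  1.94 -0.08  0.7   1.16]
t 13.9 jaw 65.3 -> 245 shift cm [ 5.97 -0.05 -6.64] rv [-3.137e+00  2.000e-03 -2.000e-03] q [-0.14  0.5   0.11  1.94 -0.08  0.7   1.16]
```

>>> step_arm --targets '[[[0,-0.05,-3.5,0.004,-0.001,0,0],[1,-0.05,-6.6,0.004,-0.001,0,0],[3.5,-0.05,-6.65,0.004,-0.001,0,0],[6,-0.05,-6.65,0.004,-0.001,0,0],[8,-0.05,-6.65,0.004,-0.001,0,0],[8,-0.05,-6.65,0.004,-0.001,0,0],[8,-0.05,-6.65,0.004,-0.001,0,0]]]'

```text
clock: 14.6
position: [0.4669, -0.0011, 0.08]
tool_rot: [2.338, 1.569, 1.903]
force: [1.1, -1.4, -1.4]
grip_width: 0.0287
```

```bash
python3 wr.py w15; python3 - <<'E'
from h import *
a=cv2.resize(eyes.grab_frame('scene')[140:220,240:340,::-1],None,fx=4,fy=4,interpolation=cv2.INTER_CUBIC)
b=cv2.imread('pics/w15.png')[140:350,210:420]; b=cv2.resize(b,(320,320))
cv2.imwrite('pics/s15.png',np.hstack([a,b]))
plan([.4670,-.0014,.058],65)
E
```

```text
{'clock': 14.6, 'position': [0.4669, -0.0011, 0.08], 'tool_rot': [2.338, 1.5694, 1.9034], 'force': [1.0705, -1.4097, -1.3705], 'grip_width': 0.0287, 'qpos': [-0.182, 0.5712, 0.0761, 2.1388, -0.1009, 0.4351, 1.1098]}
t 14.7 jaw 65.1 -> 65 shift cm [ 2.27 -0.04 -0.03] rv [ 0.001  0.001 -0.002] q [-0.18  0.57  0.08  2.14 -0.1   0.43  1.11]
t 14.7 jaw 65.1 -> 245 shift cm [ 2.27 -0.04 -0.03] rv [-3.14e+00  3.00e-03  1.00e-03] q [-0.18  0.57  0.08  2.14 -0.1   0.43  1.11]
```

View pics/s15.png

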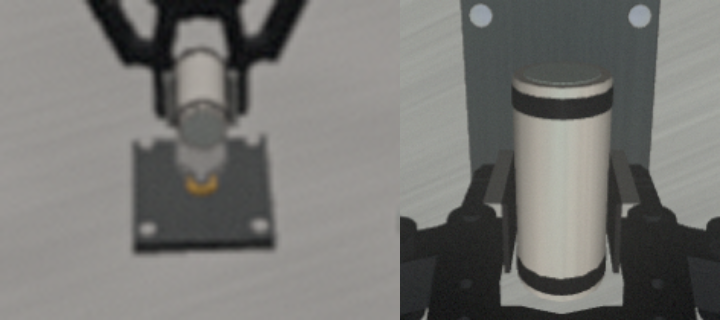

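>>> step_arm --targets '[[[0.6,-0.03,0,0,0.001,-0.002,0],[1.2,-0.03,0,0,0.001,-0.002,0],[1.6,-0.03,0,0,0.001,-0.002,0],[1.8,-0.03,0,0,0.001,-0.002,0],[1.8,-0.03,0,0,0.001,-0.002,0]]]'

```text
clock: 15.2
position: [0.4671, -0.0014, 0.0623]
tool_rot: [-2.709, 1.57, 3.139]
force: [-0.4, 0.5, -1.6]
grip_width: 0.0286
```

>>> step_arm --targets '[[[0.1,0,0,0,0,0,0],[0.2,0,0,0,0,0,0],[0.3,0,0,0,0,0,0],[0.3,0,0,0,0,0,0]]]'

```text
clock: 15.6
position: [0.4671, -0.0014, 0.0593]
tool_rot: [-2.729, 1.57, 3.119]
force: [0.4, -0.4, -2.2]
grip_width: 0.0288
```

>>> step_arm --targets '[[[0.1,0,0,0,0,0,0],[0.2,0,0,0,0,0,0],[0.3,0,0,0,0,0,0],[0.3,0,0,0,0,0,0]]]'

```text
clock: 16.0
position: [0.4671, -0.0015, 0.0562]
tool_rot: [-2.643, 1.57, -3.078]
force: [0.3, -1.2, 2.4]
grip_width: 0.0287
```

>>> step_arm --targets '[[[0.1,0,0,0,0,0,0],[0.2,0,0,0,0,0,0],[0.3,0,0,0,0,0,0],[0.3,0,0,0,0,0,0],[0.3,0,0,0,0,0,0]]]'

```text
clock: 16.5
position: [0.4672, -0.0016, 0.0533]
tool_rot: [-2.583, 1.57, -3.019]
force: [-0.6, -1.1, 4.8]
grip_width: 0.0288
```

```bash
python3 - <<'E'
from h import *
for i in range(4):
    a=eyes.grab_frame('scene') ; o=bot.observe(); print(round(o['clock'],2),np.round(o['force'],2),o['position'].round(4) if hasattr(o['position'],'round') else o['position'])
E
python3 wr.py w16
```

```text
16.55 [-0.95 -1.36  5.51] [ 0.4672 -0.0016  0.0533]
16.6 [-1.5  -2.14  4.49] [ 0.4672 -0.0016  0.0533]
16.65 [-1.05 -2.48  5.32] [ 0.4672 -0.0016  0.0533]
16.7 [-1.12 -2.38  5.4 ] [ 0.4672 -0.0016  0.0533]
{'clock': 16.7, 'position': [0.4672, -0.0016, 0.0533], 'tool_rot': [-2.6013, 1.5698, -3.0367], 'force': [-1.1179, -2.3768, 5.4002], 'grip_width': 0.0288, 'qpos': [-0.1736, 0.6264, 0.0658, 2.1448, -0.1056, 0.3742, 1.1135]}
```

View pics/w16.png

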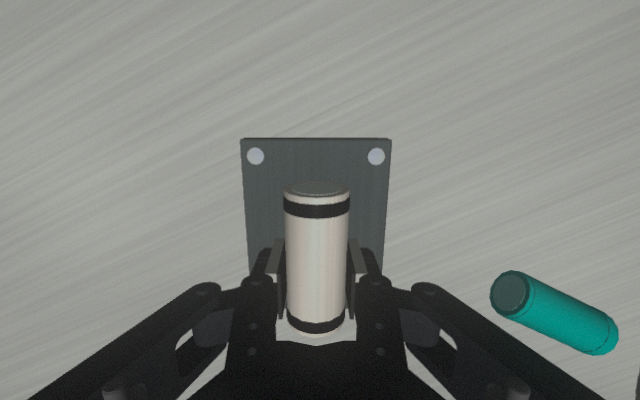

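>>> step_arm --targets '[[[0,-0.05,0,0,0,0,0],[0.1,-0.07,0,0,0,0,0],[0.15,-0.07,0,0,0,0,0],[0.15,-0.07,0,0,0,0,0],[0.15,-0.07,0,0,0,0,0]]]'

```text
clock: 17.25
position: [0.4671, -0.0019, 0.0519]
tool_rot: [3.08, 1.57, 2.645]
force: [-0.7, 1.4, 7.8]
grip_width: 0.029
```

```bash
cat > f.py <<'E'
from h import *
F=[]
for i in range(4):
    a=eyes.grab_frame('scene') ; o=bot.observe(); F.append(o['force'])
M=R.from_euler('xyz',o['tool_rot']).as_matrix()
print(round(o['clock'],2),np.mean(F,0).round(2),'tool',(np.mean(F,0)@M).round(2),np.array(o['position']).round(4),'yaw',np.degrees(np.arctan2(M[1,1],M[0,1])).round(2),o['grip_width'],np.round(o['moment'],3))
cv2.imwrite('pics/sf.png',cv2.resize(a[150:210,260:320,::-1],None,fx=8,fy=8,interpolation=cv2.INTER_CUBIC))
E
python3 f.py
```

```text
17.45 [-1.26  1.97  6.19] tool [-6.19  1.26 -1.98] [ 0.4671 -0.0019  0.0519] yaw 65.07 0.028832595878223965 [ 0.336  0.139 -0.03 ]
```

>>> step_arm --targets '[[[0.06,0.02,-0.05,0,0,0,0],[0.06,0.02,-0.05,0,0,0,0],[0.06,0.02,-0.05,0,0,0,0],[0.06,0.02,-0.05,0,0,0,0]]]'

```text
clock: 17.85
position: [0.4671, -0.0018, 0.0515]
tool_rot: [0.77, 1.571, 0.335]
force: [0.6, -3.7, 7.1]
grip_width: 0.0285
```

```bash
python3 f.py
```

```text
18.05 [ 0.01 -3.02  6.53] tool [-6.53 -2.73  1.28] [ 0.467  -0.0017  0.0515] yaw 65.06 0.028779007628871697 [-0.611 -0.045  0.011]
```

View pics/sf.png

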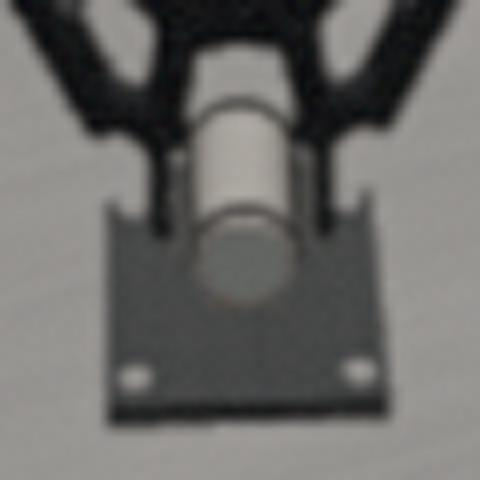

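>>> step_arm --targets '[[[0.07,-0.013,0.02,0,0,0,0],[0.07,-0.013,0.02,0,0,0,0],[0.07,-0.013,0.02,0,0,0,0],[0.07,-0.013,0.02,0,0,0,0]]]'

```text
clock: 18.45
position: [0.4671, -0.0019, 0.0509]
tool_rot: [1.323, 1.571, 0.888]
force: [-1.5, -0.0, 7.6]
grip_width: 0.0284
```

```bash
python3 f.py
```

```text
18.65 [-2.23 -0.1   8.11] tool [-8.11 -1.02 -1.98] [ 0.4671 -0.0018  0.0509] yaw 65.06 0.028483391025650735 [0.03  0.426 0.001]
```

```bash
python3 wr.py w17; python3 - <<'E'
from h import *
t=eyes.grab_frame('top')[:,:,::-1]; s=eyes.grab_frame('scene')[:,:,::-1]
f=lambda im,x,y,w,h,k:cv2.resize(im[y:y+h,x:x+w],None,fx=k,fy=k,interpolation=cv2.INTER_CUBIC)
w=cv2.imread('pics/w17.png'); w13=cv2.imread('pics/w13.png')
row1=np.hstack([f(w13,265,170,100,90,2.66),f(w,265,170,100,90,2.66),f(s,140,190,100,90,2.66)])
row2=f(t,160,110,350,160,2.28)[:, :row1.shape[1]]
row1=row1[:,:row2.shape[1]]
cv2.imwrite('pics/chk.png',np.vstack([row1,row2]))
E
```

```text
{'clock': 18.65, 'position': [0.4671, -0.0018, 0.0509], 'tool_rot': [1.4446, 1.5706, 1.0094], 'force': [-2.4374, 0.1564, 7.7246], 'grip_width': 0.0285, 'qpos': [-0.1717, 0.6311, 0.0641, 2.1462, -0.1061, 0.367, 1.1147]}
```

View pics/chk.png

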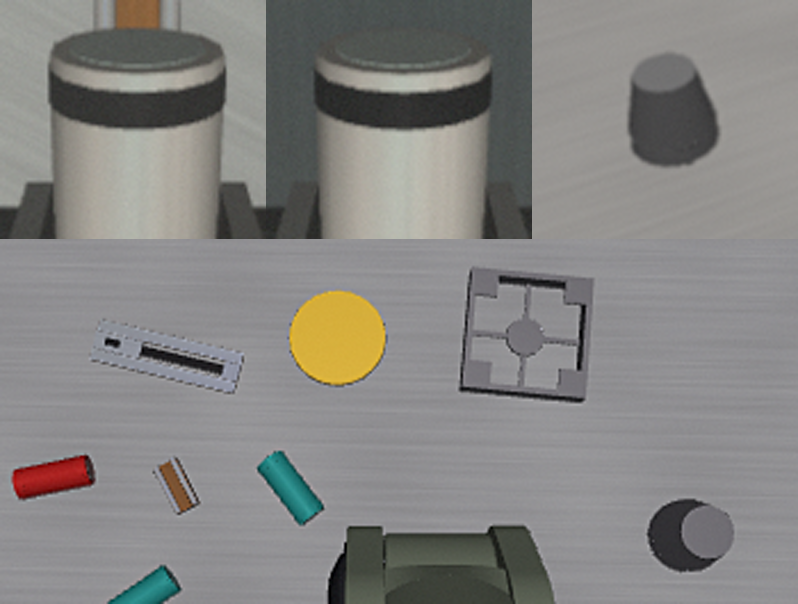

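The barrel hasn't slipped in the grip: the ring sits at the same pixels as after pick-up. The nested cover stands upright and the bystanders haven't moved. The push is steady at about 8 N, which puts the cradle roughly 6.5 mm down. Handing in.

```bash
python3 - <<'E'
from workcell import bot
print(bot.job_done()); o=bot.observe(); print(o['clock'],o['force'],o['position'])
E
```

```text
the job is handed in; nothing more can be done
None
the job is handed in; nothing more can be done
```

I nested the dust cover over the spare and let go, laid the barrel in the V cradle, and handed the job in at about 18.7 s while still pressing. No verdict was reported.

- **Cover:** the rim was concentric and upright in the wrist and scene views. It stopped about 14 mm above the spare, estimated from the tool height at contact. I did not measure its final sideways offset in numbers.
- **Barrel:** it had not slipped in the grip. It lay along the groove to within about 0.1° by tool yaw, and an estimated 2–3 mm or less off centre lengthwise.
- **Press:** the upward force on the tool was about 8 N and the barrel had gone down roughly 6.5 of the 8 mm. Both flanks are loaded by my estimate, about 6 to 7.5 N each. Cradle travel and flank loads are worked out from force and tool height, not read directly.
- **Bystanders:** the coaster, faceplate and shroud showed no movement in the top view.

Two readings were off. The first disc fit just before the cover grasp was spoilt by its mask and I ignored it. The sideways force swung by about ±2–3 N with 0.2 mm shifts while I balanced the flanks, and ended at about 1 N across the groove and 2 N along it.

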